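Stamp the match safe with a mallet blow

TASK

Pick up the wooden mallet and, holding it, strike the brass-capped sprung punch on the turntable fully down with one face of its head, in a brisk movement, to stamp the shop's mark into the tin match safe beneath. Then let the punch spring up and stand the mallet back upright on its cork mat, as it stood, and let go. Leave the black-capped punch alone and do not knock the ashtray, the snuff box or the pipe about.

Things in the scene. Friction and masses are not known exactly. Their poses are not given: they have to be found in the camera images.
- mallet_head (a point): Wooden mallet, 0.22 to 0.34 kg, standing on the cork mat on one flat face of its pale head (44 x 44 mm, 72 mm tall, two copper bands). This point is the head's centre, 36 mm above its underside: z up, x along the level, darker handle, away from the head. Handle: a bar 20 mm wide (y), 26 mm tall, its mid-line at this height, from 22 to 136 mm along x. Balance point about 13 mm along x.
- brass_cap (a point): Centre of the flat top of the right punch's brass cap (36 mm across, 12 mm thick), moving with it. It tops an upright sprung steel pin in a green stand (base 64 x 94 mm) with a silvered match safe under the pin. The two caps, 108 mm above the turntable's top, are the highest things there; the turntable is a mahogany disc 390 mm across, top 35 mm above the counter, and turns if pushed sideways.
- brass_punch (a joint): How far the brass-capped punch is pushed down, m: 0 when up, 0.014 fully down on its stop. It springs back by itself; it takes about 2 N to start it and 7 N to hold it down.
- black_punch (a joint): How far the black-capped punch, which must be left alone, is pushed down, m (0 to 0.014). It is like the brass-capped one, in a like stand with nothing under its pin; the two caps are 160 mm apart across the middle of the turntable.
- mat_top (a point): Centre of the top of the mallet's round cork mat, 120 mm across, fixed on the counter, its top 6 mm above the counter.
- ashtray: Heavy round green glass ashtray, 100 mm across and 34 mm tall, on the turntable; origin at the centre of its underside.
- snuff_box: Reddish-brown horn snuff box, 64 x 44 x 27 mm, with a pale lid and a small brass stud, on the turntable; origin at the centre of its underside.
- pipe: Briar pipe with a black stem standing on its bowl on the turntable: bowl 38 mm across and 42 mm tall, stem reaching out 104 mm along its x; origin at the centre of the bowl's underside.
Mind the look-alikes: they are no part of the job. Of the things that look like the part that bears mallet_head, the smallest one is meant.

How it is judged:
By the outcome, as a careful person would: the job done as asked, in the order asked, and still so for the second after the job is handed in, with the robot touching nothing.
It also fails if it takes over 48 s, if anything falls off the work surface, if the arm or the gripper's body presses on something with over 40 N, if the wrist force passes 120 N, or if a joint passes its speed limit or range.

ROBOT

A 6-joint arm with a two-finger parallel gripper is mounted at the origin on the work surface. World frame = base frame: x ahead of the robot, y to its left, z up, the work surface at z = 0. Lengths are in m, angles in degrees, forces in N, time in s.
With the tool pointing down it reaches from about 0.3 to 0.75 m from the base axis. Payload 8.5 kg.
Tool frame: the origin (TCP) lies at the very end of the fingers, on their centre line; the grasp point (between the pads) lies 19 mm behind it (env.pinch_z is the distance from the TCP to the grasp point, in m); z points along the fingers, y is the line along which they close (so a half turn about z gives the same grasp; the last joint's range is limited). The gripper opens to 85 mm and grips with 20 to 120 N. Pads are 22 mm wide; open, the fingers measure 114 mm over their backs; the gripper's body (76 mm by 85 mm) begins 54 mm behind the grasp point. The pads swing forward as they close: fully open they stand 13 mm farther back than shut.
Start: joints at [-85.674, 21.807, 74.336, -0, 83.858, -12.336], TCP at [0.158, -0.527, 0.231] pointing down, gripper open.
Joint ranges: [-178.18, 178.18], [-50.72, 133.34], [12.68, 142.11], [-81.47, 261.47], [9.98, 163.14], [-165.26, 165.26]. Speed limits (degrees/s): [136.94, 136.94, 180, 180, 180, 180].

INTERFACE

Orientations are given as a 3x3 rotation matrix whose columns are the frame's x, y, z axes.
In Python, from rig import env, viewer gives the robot as it stands.
- The arm moves only by the tool drive_tool, never from a script. Its argument "series" is a list of rows, each a list of 3 entries, a list of its own where there are three numbers: the shift along the tool's x, y, z in m, then the turn about the tool's z in degrees, then the finger opening in m, from 0 to 0.0854. A call has 1 to 20 rows; each row is the pose to reach, as a shift and turn from the pose commanded when the call began, along the tool's axes at that moment; what a row does not reach only later rows make up. A row lasts 1/10 s, in which the tool goes at most 50 mm and 8.59 degrees, less where a joint would pass 70% of its speed; a pose out of reach is approached as far as the arm can. A call with a gripper value outside its range is refused whole. The fingers move at their own pace and stop on an object; "newtons" is the grip in N (left out, the last holds). Time passes only in rows, so rows that repeat a pose let the fingers close. It gives the time, the measured TCP pose, the force, the opening and the grip force at its end, in the units of the state.
- env.observe(): the state, without advancing time (a new reading comes with each control period).
- viewer.get_image(name): name is "scene" or "top" or "wrist"; returns a dict with "img" (384x512x3 uint8, red, green, blue), "depth" (384x512 float32, m along the optical axis (not along the pixel's ray), 0 where there is no reading), "camera_matrix" (3x3 intrinsics, pixels), "rvec" (rotation vector, rad) and "tvec" (3), from world to camera coordinates, as OpenCV has them. Camera axes: x right, y down, z forward; pixel columns grow to the right and rows downward; lengths in m; the calibration is good to about 2 mm. A picture is of the moment at which its call begins.
- env.close_job(): hands the job in; it is judged then, once.
The state is a dict: "time_s": time; "q": joint angles; "qvel": joint speeds; "joint_efforts": joint torques, N m; "position": TCP position; "tool_rot": TCP orientation; "ft_force": force on the tool from outside, world axes, zero at the start; "wrist_torque": the same for the moment, N m; "grip_width": finger opening in m; "gripper_force": force on a finger pad.
Only numpy, scipy, OpenCV 4.12 (cv2) and the standard library are available. Lean on these libraries where they do the work, as an engineer would, in place of code of your own. Each camera call takes 0.05 s, during which the arm holds its last target. There are 200 camera calls.

## Working session

There is one attempt and no reset: what is moved stays moved. The work goes in short steps, Python scripts to look and compute and a tool call to move; the robot and the scene stay as the last step left them, time stands still between calls to the robot, and variables do not carry over. Pictures are saved under pics/ and viewed, at most 10 in all, crops included, and the job is handed in when it is done.

Besides the shell and the picture viewer there is one more tool, called after "Request:" by a JSON object that holds its "fn" and its "kwargs". drive_tool: Moves the arm, as the interface text tells. Its arguments: {"type":"object","properties":{"series":{"type":"array"},"newtons":{"type":"number"}},"required":["series"]}

```bash
ls; mkdir -p pics
cat > h.py <<'E'
import numpy as np, cv2
from rig import env, viewer
def grab(n):
    d=viewer.get_image(n); R=cv2.Rodrigues(np.array(d["rvec"],float))[0]; d["R"]=R; d["t"]=np.array(d["tvec"],float).ravel(); d["K"]=np.array(d["camera_matrix"],float); return d
def pts(d):
    h,w=d["depth"].shape; u,v=np.meshgrid(np.arange(w),np.arange(h)); Z=d["depth"]
    P=np.stack([(u-d["K"][0,2])/d["K"][0,0]*Z,(v-d["K"][1,2])/d["K"][1,1]*Z,Z],-1)
    return (P-d["t"])@d["R"]
def ray(d,u,v,z):
    r=d["R"].T@np.linalg.inv(d["K"])@np.array([u,v,1.]); c=-d["R"].T@d["t"]
    return c+r*(z-c[2])/r[2]
def save(d,f,box=None,s=1):
    im=d["img"][...,::-1]
    if box: im=im[box[1]:box[3],box[0]:box[2]]
    cv2.imwrite("pics/"+f,cv2.resize(im,None,fx=s,fy=s,interpolation=cv2.INTER_CUBIC))
E
python3 - <<'E'
from h import *
import pickle
D={n:grab(n) for n in("scene","top")}
pickle.dump(D,open("d0.pkl","wb"))
for n in D: save(D[n],n+"0.png",None,1.5); print(n,-D[n]["R"].T@D[n]["t"],(D[n]["depth"]>0).mean())
o=env.observe();print(o["time_s"],o["position"],np.round(o["tool_rot"],3),o["ft_force"])
E
```

```text
pics
scene [ 1.38440505 -0.63406312  0.93209088] 0.9959767659505209
top [ 0.26047026 -0.0645781   1.53796813] 0.9960835774739584
0.1 [ 0.15768106 -0.52664984  0.23078698] [[ 0.958  0.287 -0.   ]
 [ 0.287 -0.958  0.001]
 [ 0.    -0.001 -1.   ]] [ 0.26211059 -1.27961826  0.15516631]
```

View pics/scene0.png

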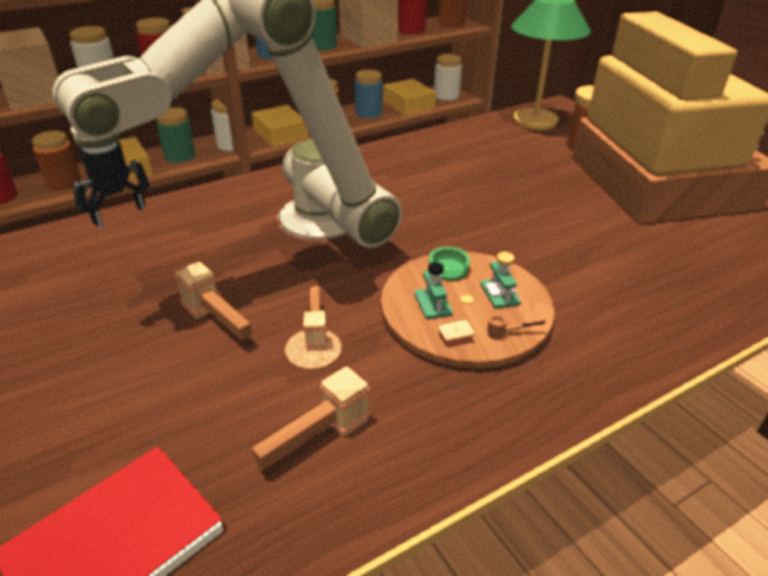

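View pics/top0.png

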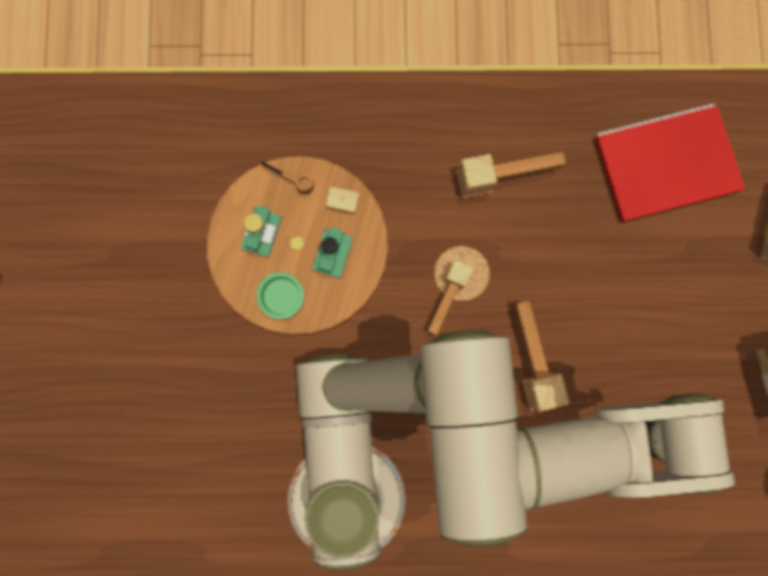

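Candidates for the mallet in the top view (full-res px): mallet A head (307,181) on the cork mat, B (319,115) larger, C (365,262) larger. A is the smallest and stands on the mat, so A is my choice. The brass cap is at (169,148) and the black cap at (220,163). Next I'll measure these and check a close crop.

```bash
cat > m1.py <<'E'
from h import *
import pickle
D=pickle.load(open("d0.pkl","rb")); d=D["top"]; P=pts(d)
save(d,"crop0.png",(125,90,385,270),3)
hsv=cv2.cvtColor(d["img"],cv2.COLOR_RGB2HSV)
def st(name,m):
    q=P[m]; v,u=np.nonzero(m)
    if len(q): print(name,len(q),"px",u.mean().round(1),v.mean().round(1),"xyz",np.median(q,0).round(4),"mid",((q.max(0)+q.min(0))/2).round(4))
v,u=np.mgrid[0:384,0:512]
def win(a,b,c,e): return (u>=a)&(u<c)&(v>=b)&(v<e)
z=P[...,2]
st("head",win(290,165,325,200)&(z>.065)&(z<.09))
h=win(280,182,312,228)&(z>.04)&(z<.066); st("handle",h)
l=cv2.fitLine(P[h][:,:2].astype(np.float32),cv2.DIST_L2,0,.01,.01).ravel();print("dir",l,np.degrees(np.arctan2(l[1],l[0])))
mt=win(280,155,335,205)&(z<.02)&(hsv[...,2]>150)&(hsv[...,1]<150);st("mat",mt)
st("brass",win(155,135,185,165)&(z>.125)); st("black",win(205,150,235,180)&(z>.125))
for n,(a,b) in dict(head=(307,181),mat=(308,182),brass=(169,148),black=(220,163),tt=(198,162)).items(): print(n,hsv[b,a],P[b,a].round(3))
print(ray(d,169,148,.143),ray(d,220,163,.143),ray(d,307,181,.078))
E
python3 m1.py
```

```text
head 208 px 306.1 181.9 xyz [ 0.467  -0.2414  0.0767] mid [ 0.468  -0.243   0.0753]
handle 249 px 295.3 204.2 xyz [ 0.4001 -0.2081  0.0545] mid [ 0.4046 -0.2133  0.053 ]
dir [ 0.90155035 -0.43267423  0.39994222 -0.20865047] -25.637394
mat 731 px 309.5 180.4 xyz [ 0.487  -0.2685  0.0052] mid [ 0.4789 -0.2569  0.0042]
brass 122 px 168.4 148.5 xyz [0.5624 0.177  0.1424] mid [0.42   0.0652 0.8331]
black 117 px 219.1 163.6 xyz [0.5151 0.026  0.143 ] mid [ 0.3968 -0.0115  0.8347]
head [ 24  87 210] [ 0.47  -0.245  0.077]
mat [ 23  89 210] [ 0.467 -0.248  0.076]
brass [ 24 132 209] [0.564 0.176 0.142]
black [18 25 51] [0.517 0.023 0.144]
tt [ 25 129 210] [0.542 0.101 0.032]
[0.56426425 0.17609913 0.143     ] [0.51730218 0.02313349 0.143     ] [ 0.46994607 -0.24446883  0.078     ]
```

View pics/crop0.png

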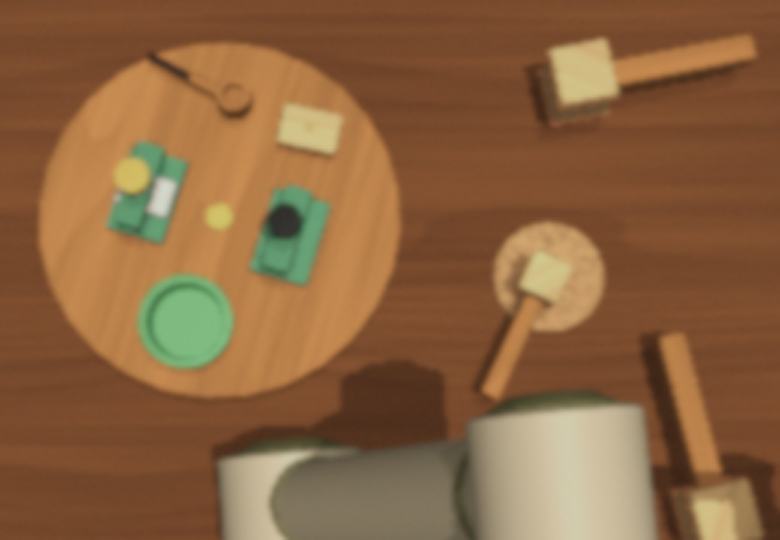

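The crop shows the small mallet on the cork mat at crop (543,277), with its handle running to (490,392). The brass cap is at (132,175) and the black cap at (284,221). The choice stands, so I'm moving above the head.

Request:
{"fn": "drive_tool", "kwargs": {"series": [[[0.034,-0.017,0.0],4,0.075],[[0.069,-0.033,0.0],8,0.075],[[0.103,-0.05,0.0],12,0.075],[[0.138,-0.067,0.0],16,0.075],[[0.172,-0.083,0.0],20,0.075],[[0.206,-0.1,0.0],24,0.075],[[0.241,-0.116,0.0],28,0.075],[[0.275,-0.133,0.0],32,0.075],[[0.31,-0.15,0.01],36,0.075],[[0.344,-0.166,0.03],40,0.075],[[0.378,-0.183,0.05],42.3,0.075],[[0.378,-0.183,0.07],42.3,0.075],[[0.378,-0.183,0.07],42.3,0.075],[[0.378,-0.183,0.07],42.3,0.075]], "newtons": 60}}

```text
time_s: 1.5
position: [0.4672, -0.2435, 0.1616]
tool_rot: [[0.901, -0.433, -0.0], [-0.433, -0.901, 0.0], [-0.0, -0.0, -1.0]]
ft_force: [-0.8, 0.1, 0.0]
grip_width: 0.0752
gripper_force: 0.0
```

Run:
```python
from h import *
import pickle
d=grab("wrist"); pickle.dump(d,open("w1.pkl","wb")); save(d,"w1.png",None,1.5)
o=env.observe();print(o["time_s"],o["position"],np.round(o["tool_rot"],3),o["q"].round(1) if hasattr(o["q"],"round") else o["q"],o["ft_force"])
P=pts(d); z=P[...,2]; ok=d["depth"]>0
m=ok&(z>.068)&(z<.085)&(np.hypot(P[...,0]-.468,P[...,1]+.243)<.05)
print("head",m.sum(),cv2.minAreaRect(P[m][:,:2].astype(np.float32)*1000),np.median(z[m]))
h=ok&(z>.045)&(z<.062)&(np.hypot(P[...,0]-.41,P[...,1]+.21)<.08); print("handle",h.sum(),cv2.minAreaRect(P[h][:,:2].astype(np.float32)*1000) if h.sum() else 0, np.median(z[h]))
```

```text
1.55 [ 0.46731112 -0.2438999   0.1621719 ] [[ 0.901 -0.433  0.001]
 [-0.433 -0.901 -0.001]
 [ 0.001  0.    -1.   ]] [-40.4  23.1  84.6  -0.   72.3  75.2] [0.10363874 0.22534041 0.19901691]
head 3708 ((470.6874084472656, -243.36805725097656), (45.588531494140625, 45.84559631347656), 63.70022201538086) 0.07770670672193508
handle 2560 ((396.51654052734375, -207.20986938476562), (19.888877868652344, 105.35594940185547), 63.953575134277344) 0.05471005041223616
```

View pics/w1.png

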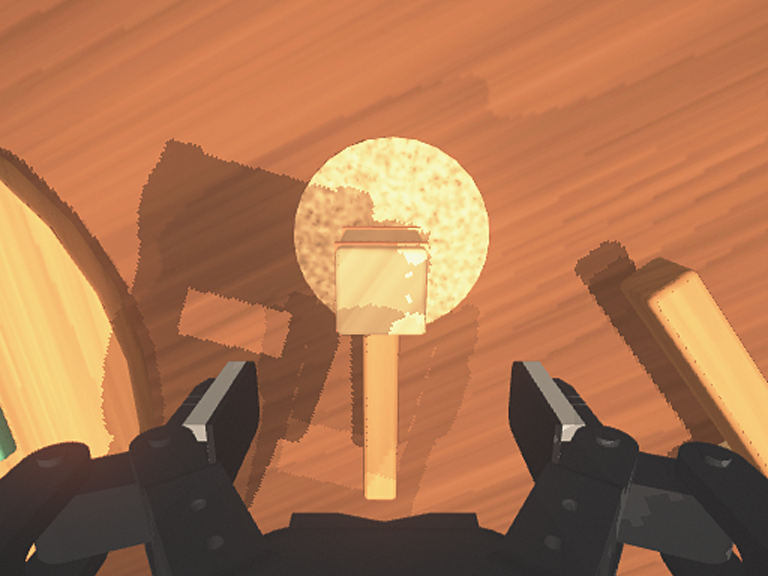

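The wrist view shows the head at (381,290) and the handle end at (380,495), with the fingers astride them. The second mallet's handle, at (660,290), is clear of the path. Descending and gripping.

Request:
{"fn": "drive_tool", "kwargs": {"series": [[[0.003,-0.002,0.03],0.4,0.075],[[0.003,-0.002,0.06],0.4,0.075],[[0.003,-0.002,0.09],0.4,0.075],[[0.003,-0.002,0.11],0.4,0.075],[[0.003,-0.002,0.125],0.4,0.075],[[0.003,-0.002,0.125],0.4,0.075],[[0.003,-0.002,0.125],0.4,0.03],[[0.003,-0.002,0.125],0.4,0.03],[[0.003,-0.002,0.125],0.4,0.03],[[0.003,-0.002,0.125],0.4,0.03],[[0.003,-0.002,0.125],0.4,0.03],[[0.003,-0.002,0.125],0.4,0.03],[[0.003,-0.002,0.125],0.4,0.03],[[0.003,-0.002,0.125],0.4,0.03]], "newtons": 70}}

```text
time_s: 2.95
position: [0.4715, -0.2435, 0.0379]
tool_rot: [[0.898, -0.439, 0.002], [-0.439, -0.898, -0.002], [0.003, 0.001, -1.0]]
ft_force: [-1.8, -1.1, 6.5]
grip_width: 0.0432
gripper_force: 71.5
```

Request:
{"fn": "drive_tool", "kwargs": {"series": [[[0,0,-0.01],0,0.03],[[0,0,-0.03],0,0.03],[[0,0,-0.06],0,0.03],[[0,0,-0.1],0,0.03],[[0,0,-0.14],0,0.03],[[0,0,-0.18],0,0.03],[[0,0,-0.21],0,0.03],[[0,0,-0.21],0,0.03],[[0,0,-0.21],0,0.03]]}}

```text
time_s: 3.85
position: [0.4706, -0.2423, 0.2463]
tool_rot: [[0.899, -0.439, 0.0], [-0.439, -0.899, 0.0], [0.0, -0.0, -1.0]]
ft_force: [0.4, -0.4, -2.5]
grip_width: 0.0434
gripper_force: 71.7
```

Run:
```python
from h import *
for n in("top","scene"):
    d=grab(n); P=pts(d); z=P[...,2]; ok=d["depth"]>0
    if n=="scene": save(d,"s1.png",(100,60,400,285),2.6)
    for nm,c in(("brass",(.563,.177)),("black",(.516,.025))):
        m=ok&(abs(z-.143)<.006)&(np.hypot(P[...,0]-c[0],P[...,1]-c[1])<.03)
        q=P[m]; v,u=np.nonzero(m)
        print(n,nm,m.sum(),q.mean(0).round(4),"ray",ray(d,u.mean(),v.mean(),.143).round(4),"box",q.min(0).round(3),q.max(0).round(3))
o=env.observe();print(o["time_s"],o["position"],np.round(o["tool_rot"],3),o["ft_force"],o["q"])
```

```text
top brass 104 [0.564  0.1785 0.1427] ray [0.5639 0.1785 0.143 ] box [0.548 0.161 0.138] [0.58  0.195 0.148]
top black 102 [0.5169 0.0262 0.1425] ray [0.5168 0.0261 0.143 ] box [0.5   0.011 0.137] [0.534 0.041 0.148]
scene brass 72 [0.5691 0.1748 0.1435] ray [0.5686 0.1754 0.143 ] box [0.55  0.157 0.137] [0.587 0.196 0.149]
scene black 72 [0.5217 0.0224 0.1437] ray [0.5209 0.023  0.143 ] box [0.502 0.006 0.137] [0.538 0.042 0.148]
3.95 [ 0.47030636 -0.24215662  0.2449257 ] [[ 0.899 -0.439 -0.002]
 [-0.439 -0.899  0.002]
 [-0.003 -0.001 -1.   ]] [ 0.7348329  -0.50418477 -2.49550352] [-4.00777362e+01  1.92126250e+01  7.60701616e+01  9.50212568e-04
  8.48953817e+01  7.59568460e+01]
```

View pics/s1.png

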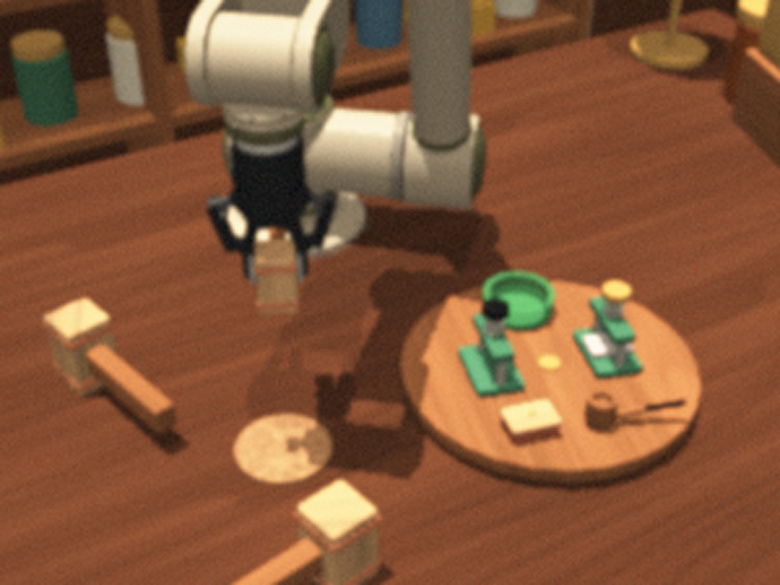

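The scene crop shows the mallet hanging level in the gripper at (277,270), the empty mat at (283,447) and the brass cap at (616,290). Moving above the brass cap.

Request:
{"fn": "drive_tool", "kwargs": {"series": [[[-0.003,-0.012,0],0,0.03],[[-0.009,-0.04,0],0,0.03],[[-0.019,-0.08,0],0,0.03],[[-0.028,-0.12,0],0,0.03],[[-0.038,-0.16,0],0,0.03],[[-0.047,-0.2,0],0,0.03],[[-0.057,-0.24,0],0,0.03],[[-0.066,-0.28,0],0,0.03],[[-0.076,-0.32,0],0,0.03],[[-0.085,-0.36,0],0,0.03],[[-0.093,-0.395,0],0,0.03],[[-0.097,-0.412,0],0,0.03],[[-0.099,-0.418,0.01],0,0.03],[[-0.099,-0.418,0.03],0,0.03],[[-0.099,-0.418,0.03],0,0.03],[[-0.099,-0.418,0.03],0,0.03]]}}

```text
time_s: 5.55
position: [0.5652, 0.1755, 0.216]
tool_rot: [[0.898, -0.44, -0.001], [-0.44, -0.898, -0.0], [-0.001, 0.001, -1.0]]
ft_force: [0.2, -0.0, -1.8]
grip_width: 0.0435
gripper_force: 71.8
```

Run:
```python
from h import *
o=env.observe();print(o["time_s"],o["position"],np.round(o["tool_rot"],3),o["ft_force"])
d=grab("scene"); save(d,"s2.png",(220,90,400,225),4.4)
P=pts(d); z=P[...,2]; ok=d["depth"]>0
m=ok&(abs(z-.143)<.008)&(np.hypot(P[...,0]-.565,P[...,1]-.177)<.03); print(m.sum(),P[m].mean(0).round(4))
m=ok&(z>.165)&(z<.23)&(np.hypot(P[...,0]-.565,P[...,1]-.177)<.045)
print("head",m.sum(),P[m].min(0).round(3),P[m].max(0).round(3))
```

```text
5.55 [0.56524344 0.17546021 0.21601753] [[ 0.898 -0.44  -0.001]
 [-0.44  -0.898 -0.   ]
 [-0.001  0.001 -1.   ]] [ 0.1626345  -0.01761251 -1.84508093]
78 [0.5696 0.1743 0.1432]
head 200 [0.533 0.144 0.184] [0.595 0.203 0.23 ]
```

View pics/s2.png

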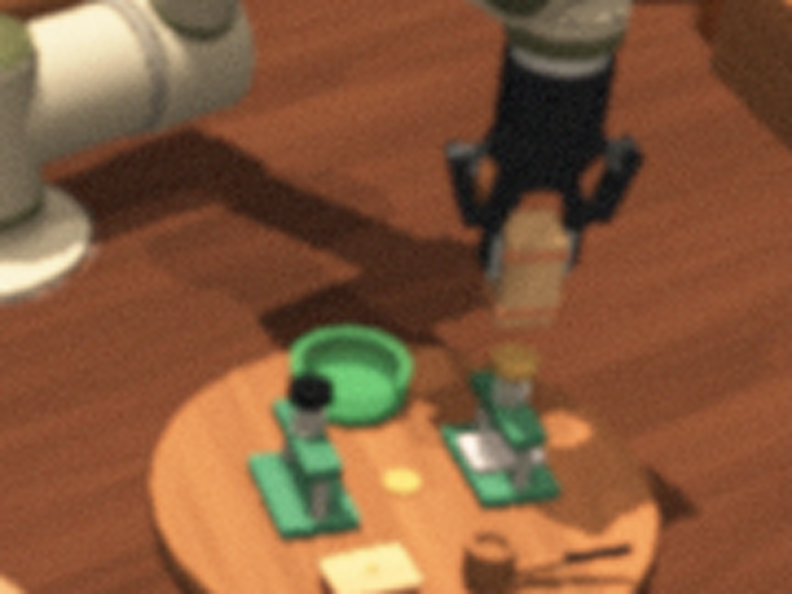

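The head is poised above the brass cap: its underside is at crop (525,320) and the cap at (513,358), a gap of about 41 mm. Striking.

Request:
{"fn": "drive_tool", "kwargs": {"series": [[[0,0,0.026],0,0.03],[[0,0,0.058],0,0.03],[[0,0,0.058],0,0.03]]}}

```text
time_s: 5.9
position: [0.5673, 0.1758, 0.1603]
tool_rot: [[0.898, -0.44, 0.007], [-0.44, -0.898, 0.0], [0.006, -0.003, -1.0]]
ft_force: [3.0, 0.1, 4.1]
grip_width: 0.0438
gripper_force: 72.8
```

Request:
{"fn": "drive_tool", "kwargs": {"series": [[[0,0,0.005],0,0.03]]}}

```text
time_s: 6.0
position: [0.5678, 0.1758, 0.1582]
tool_rot: [[0.898, -0.44, 0.009], [-0.44, -0.898, 0.0], [0.008, -0.004, -1.0]]
ft_force: [-11.8, -3.2, 51.6]
grip_width: 0.0431
gripper_force: 78.2
```

The force jumped to 52 N, so the punch is on its stop. Raising straight up.

Request:
{"fn": "drive_tool", "kwargs": {"series": [[[0,0,-0.015],0,0.03],[[0,0,-0.045],0,0.03],[[0,0,-0.085],0,0.03],[[0,0,-0.092],0,0.03],[[0,0,-0.092],0,0.03],[[0,0,-0.092],0,0.03]]}}

```text
time_s: 6.6
position: [0.565, 0.176, 0.2442]
tool_rot: [[0.898, -0.439, -0.002], [-0.439, -0.898, -0.0], [-0.002, 0.001, -1.0]]
ft_force: [0.7, -1.0, -2.9]
grip_width: 0.0434
gripper_force: 72.3
```

Run:
```python
from h import *
o=env.observe();print(o["time_s"],o["position"],np.round(o["tool_rot"],3),o["ft_force"])
d=grab("scene"); save(d,"s3.png",(220,60,400,195),4.4)
P=pts(d); z=P[...,2]; ok=d["depth"]>0
m=ok&(abs(z-.143)<.008)&(np.hypot(P[...,0]-.565,P[...,1]-.177)<.03); print(m.sum(),P[m].mean(0).round(4))
m=ok&(z>.19)&(z<.27)&(np.hypot(P[...,0]-.565,P[...,1]-.177)<.045)
print("head",m.sum(),P[m].min(0).round(3),P[m].max(0).round(3))
```

```text
6.6 [0.56500854 0.17599826 0.24418816] [[ 0.898 -0.439 -0.002]
 [-0.439 -0.898 -0.   ]
 [-0.002  0.001 -1.   ]] [ 0.74253213 -1.02597469 -2.92236877]
79 [0.5699 0.1747 0.1429]
head 267 [0.538 0.14  0.215] [0.594 0.206 0.27 ]
```

View pics/s3.png

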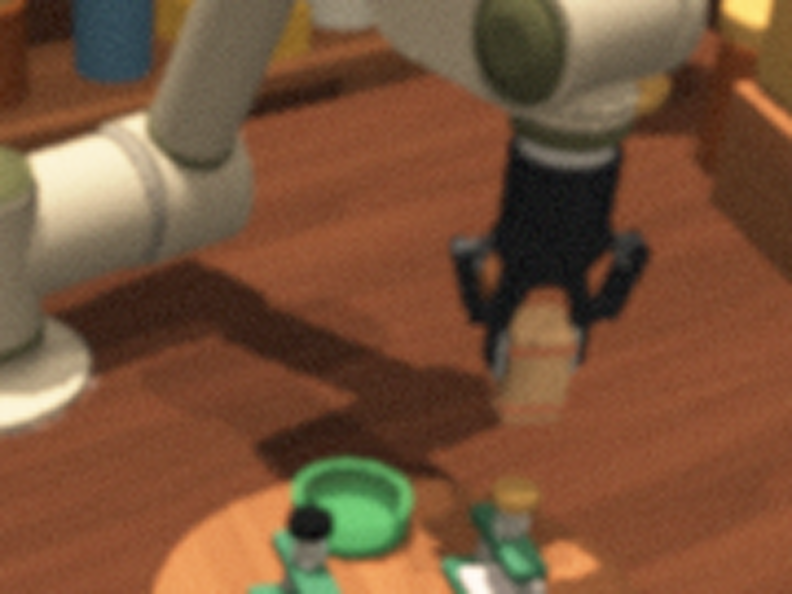

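The punch has sprung back up (cap at crop (515,490), z 0.143) and its position is unchanged. The mallet is still held square. Returning it to the mat.

Request:
{"fn": "drive_tool", "kwargs": {"series": [[[0.003,0.012,0],0,0.03],[[0.009,0.04,0],0,0.03],[[0.019,0.08,0],0,0.03],[[0.028,0.12,0],0,0.03],[[0.038,0.16,0],0,0.03],[[0.047,0.2,0],0,0.03],[[0.057,0.24,0],0,0.03],[[0.066,0.28,0],0,0.03],[[0.076,0.32,0],0,0.03],[[0.085,0.36,0],0,0.03],[[0.093,0.395,0],0,0.03],[[0.097,0.412,0.01],0,0.03],[[0.099,0.418,0.04],0,0.03],[[0.099,0.418,0.08],0,0.03],[[0.099,0.418,0.12],0,0.03],[[0.099,0.418,0.16],0,0.03],[[0.099,0.418,0.185],0,0.03],[[0.099,0.418,0.195],0,0.03],[[0.099,0.418,0.195],0,0.03],[[0.099,0.418,0.195],0,0.03]]}}

```text
time_s: 8.65
position: [0.4712, -0.2433, 0.0513]
tool_rot: [[0.898, -0.439, 0.001], [-0.439, -0.898, -0.001], [0.002, 0.0, -1.0]]
ft_force: [-0.1, -0.5, -2.0]
grip_width: 0.043
gripper_force: 72.1
```

Request:
{"fn": "drive_tool", "kwargs": {"series": [[[0,0,0.003],0,0.03],[[0,0,0.006],0,0.03],[[0,0,0.009],0,0.03],[[0,0,0.01],0,0.03],[[0,0,0.01],0,0.03]]}}

```text
time_s: 9.15
position: [0.4709, -0.2426, 0.0402]
tool_rot: [[0.899, -0.439, -0.0], [-0.439, -0.899, 0.0], [-0.0, -0.0, -1.0]]
ft_force: [0.3, -0.0, -3.5]
grip_width: 0.0432
gripper_force: 72.1
```

Not touching the mat yet; lowering in small steps.

Request:
{"fn": "drive_tool", "kwargs": {"series": [[[0,0,0.001],0,0.03],[[0,0,0.002],0,0.03],[[0,0,0.002],0,0.03]]}}

```text
time_s: 9.45
position: [0.4709, -0.2427, 0.0382]
tool_rot: [[0.898, -0.439, -0.0], [-0.439, -0.898, 0.0], [-0.0, -0.0, -1.0]]
ft_force: [0.4, -0.0, -2.7]
grip_width: 0.0435
gripper_force: 72.1
```

Request:
{"fn": "drive_tool", "kwargs": {"series": [[[0,0,0.001],0,0.03],[[0,0,0.001],0,0.03],[[0,0,0.002],0,0.03],[[0,0,0.002],0,0.03]]}}

```text
time_s: 9.85
position: [0.4709, -0.2427, 0.0362]
tool_rot: [[0.898, -0.439, -0.0], [-0.439, -0.898, 0.0], [-0.0, -0.0, -1.0]]
ft_force: [-1.2, -0.2, -3.9]
grip_width: 0.0432
gripper_force: 72.1
```

Request:
{"fn": "drive_tool", "kwargs": {"series": [[[0,0,0.001],0,0.03],[[0,0,0.001],0,0.03]]}}

```text
time_s: 10.05
position: [0.471, -0.2427, 0.0357]
tool_rot: [[0.899, -0.439, 0.0], [-0.439, -0.899, -0.0], [0.0, 0.0, -1.0]]
ft_force: [-1.6, 0.8, 2.1]
grip_width: 0.043
gripper_force: 72.7
```

Run:
```python
from h import *
d=grab("wrist"); P=pts(d); z=P[...,2]; ok=d["depth"]>0
h=ok&(z>.03)&(z<.07)&(np.hypot(P[...,0]-.41,P[...,1]+.21)<.065)
print(h.sum(), cv2.minAreaRect(P[h][:,:2].astype(np.float32)*1000) if h.sum() else 0, np.percentile(z[h],[5,25,50,75]) if h.sum() else 0)
m=ok&(z>.068)&(z<.09)&(np.hypot(P[...,0]-.4705,P[...,1]+.243)<.022); print(m.sum(),np.median(z[m]) if m.sum() else 0)
o=env.observe();print(o["position"],o["ft_force"])
```

```text
0 0 0
9910 0.07789246056402535
[ 0.47095743 -0.24274123  0.03570719] [-1.98565531  1.00272995  3.54300495]
```

The underside is in contact, with about 6 N on the mat and the head top at 0.078 as at the start. Releasing, then lifting.

Request:
{"fn": "drive_tool", "kwargs": {"series": [[[0,0,0],0,0.05],[[0,0,0],0,0.06],[[0,0,0],0,0.075],[[0,0,0],0,0.075],[[0,0,0],0,0.075],[[0,0,-0.02],0,0.075],[[0,0,-0.06],0,0.075],[[0,0,-0.1],0,0.075],[[0,0,-0.13],0,0.075],[[0,0,-0.13],0,0.075],[[0,0,-0.13],0,0.075]], "newtons": 40}}

```text
time_s: 11.2
position: [0.4708, -0.2426, 0.1653]
tool_rot: [[0.898, -0.439, 0.0], [-0.439, -0.898, -0.0], [0.001, 0.0, -1.0]]
ft_force: [0.3, 0.1, -1.6]
grip_width: 0.075
gripper_force: 0.0
```

Run:
```python
from h import *
d=grab("wrist"); save(d,"w2.png",None,1.5)
P=pts(d); z=P[...,2]; ok=d["depth"]>0
m=ok&(z>.068)&(z<.085)&(np.hypot(P[...,0]-.468,P[...,1]+.243)<.05)
print("head",cv2.minAreaRect(P[m][:,:2].astype(np.float32)*1000),np.median(z[m]))
h=ok&(z>.045)&(z<.062)&(np.hypot(P[...,0]-.41,P[...,1]+.21)<.08); print("handle",cv2.minAreaRect(P[h][:,:2].astype(np.float32)*1000), np.median(z[h]))
```

```text
head ((471.1080322265625, -242.52520751953125), (45.5413703918457, 44.24189376831055), 64.02210998535156) 0.07771384683207451
handle ((395.8693542480469, -205.93081665039062), (19.947227478027344, 105.8304672241211), 64.20233917236328) 0.05468811827614244
```

View pics/w2.png

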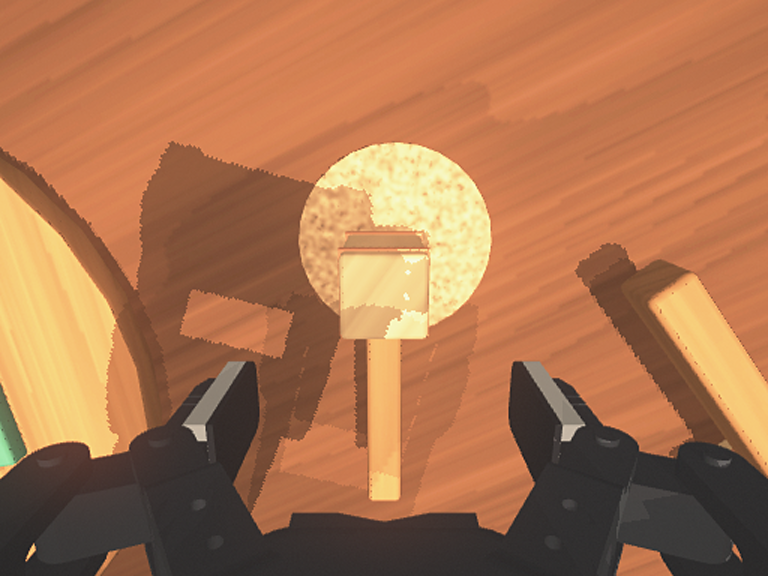

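The mallet stands upright on the mat (head (385,294), handle end (384,498)), within 1 mm of where it was, and the gripper is clear. Handing in.

```bash
python3 -c "
from rig import env
print(env.close_job())"
```

```text
the job is handed in; nothing more can be done
None
```

The brass-capped punch was struck down to its stop and sprang back up, and the mallet is standing on its cork mat within 1 mm of where it was; the first blow stopped about 1–2 mm short, and a 0.1 s follow-through in the same stroke took it to the stop (52 N).

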